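# Load the bread tray into the slicing guide and hold the loaf for the knife

## Task

Take the wooden tray by its upright handle and slide it, with the half loaf on it, under the lips of the slicing guide until it is fully home against the green fence. Only then push the loaf back flush against the fence with the fingertips, and hold it for the knife with one diagonal push on its rounded near shoulder, down onto the tray and back against the fence together, firmly (like the weight of one to two kilograms) but without crushing or tipping it. Finish while still holding it pressed like that, and leave everything else on the table where it is.

Things in the scene. Friction and masses are not known exactly. Their poses are not given: they have to be found in the camera images.
- guide: Slicing guide fixed to the table. Origin: on the table under the middle of the fence's near face; x points level into the fence (tray and loaf go that way), y along it, z up. Two aluminium side rails, inner faces at y = +-95 mm, 20 mm tall, from the fence to x = -90 mm, lips 16 to 21 mm above the table reaching in to y = +-84 mm; flared mouth to x = -113 mm. Open end faces the robot.
- fence: Green plastic fence with dark knife slits, part of the guide, same origin and axes as guide: an upright wall 250 mm long (y), 16 mm thick (x = 0 to 16 mm), 85 mm tall.
- tray: Loose wooden tray, 160 (x) x 180 (y) x 12 mm thick, 0.4 kg. Origin: centre of its underside; x points to its front edge, 80 mm ahead. A tongue 46 mm wide with the handle runs back to x = -125 mm. Home (front edge on the fence) its origin is at x = -80 mm, y = 0 (5 mm play each side) in the guide's frame, axes parallel. It starts outside the guide, up to 30 mm aside, 0.15 rad askew.
- tray_handle (a point): Middle of the tray's upright dark wooden handle, 22 x 22 mm, from 12 to 52 mm above the table; 100 mm behind the tray's origin, 32 mm above its underside. Axes as the tray's.
- loaf: Loose firm brown half loaf, rigid, 0.36 to 0.59 kg, on the tray: 80 (x) x 120 (y) x 82 mm tall, pale cut face at +y. Origin: centre of its underside; x towards the fence. Near and far faces upright up to 42 mm; above, a half-cylinder dome of radius 40 mm, axis along y at 42 mm. 25 to 46 mm short of the fence when the tray is home; flush, its origin is at x = -40 mm in the guide's frame.
- loaf_shoulder (a point): Point on the loaf's rounded near shoulder, middle of its length, where the dome faces 45 degrees up and towards the robot: 28 mm nearer than the loaf's origin, 70 mm above its underside. Axes as the loaf's.
- jam_jar: Bystander: jar with a red lid, 66 mm across, 100 mm tall, beside the guide's +y rail. Origin: centre of its underside.
- bread_knife: Bystander: bread knife with dark wooden handle, 270 mm long (x), lying beside the guide's -y rail, 18 mm high. Origin: on the table under its middle.
- tongs: Bystander: black tongs, 230 mm long, lying flat. Origin: on the table under the middle.
- small_loaf_a: Bystander: small dark loaf, 76 x 130 x 78 mm. Origin: centre of its underside.
- small_loaf_b: Bystander: small dark loaf, 76 x 130 x 78 mm. Origin: centre of its underside.
- cup: Bystander: white cup, 76 mm across, 85 mm tall. Origin: centre of its underside.
- price_stand: Bystander: blank white price sign on a wooden foot, 80 mm wide, 85 mm tall. Origin: centre of its underside.
Not all that is in view belongs to the job. Leave any yellow look-alike of the loaf alone.

How it is judged:
On the way, in this order (a step that is already met when the one before it is completed fails the run):
1. the loaded tray is home in the guide, its front edge within 5 mm of the fence, with the loaf standing on it (x of tray in the frame of guide above -0.085 m and y of tray in the frame of guide between -0.008 and 0.008 m and z of loaf in the frame of tray above 0.009 m and angle between loaf's own z axis and vertical below 0.1 rad), for 0.2 s.
2. the loaf stands flush against the fence on the tray (x of loaf in the frame of guide above -0.044 m and angle between the x axis of loaf and the x axis of guide, either way round below 0.05 rad and angle between loaf's own z axis and vertical below 0.06 rad), for 0.2 s.
At the end, for the whole second after the job is handed in: Tray home (front edge within 5 mm of the fence); loaf flat on it (0.06 rad), flush with the fence (4 mm, 0.05 rad), at rest, the fingers still pressing it: over 4 N on the loaf, over 3 N loaf on fence, over 9 N loaf on tray (it weighs at most 5.8 N) (all of step 2 and x of tray in the frame of guide above -0.085 m and y of tray in the frame of guide between -0.008 and 0.008 m and z of loaf in the frame of guide between 0.009 and 0.016 m and contact force between the fingers and loaf above 4 N and contact force between loaf and fence above 3 N and contact force between loaf and tray above 9 N and linear speed of loaf below 0.02 m/s); the arm keeps its last pose, push and grip.
It fails at once if the loaf is crushed (fingers press it with more than 50 N) (contact force between the fingers and loaf above 50 N).
It fails at once if the loaf is toppled (angle between loaf's own z axis and vertical above 0.5 rad).
It fails at once if a bystander is moved by more than 30 mm (distance of any of jam_jar, bread_knife, tongs, small_loaf_a, small_loaf_b, cup, price_stand from where it was at the start of the episode above 0.03 m).
It also fails if it takes over 72 s, if anything falls off the work surface, if the arm or the gripper's body presses on something with over 40 N, if the wrist force passes 120 N, or if a joint passes its speed limit or range.

## Robot

A 6-joint arm with a two-finger parallel gripper is mounted at the origin on the work surface. World frame = base frame: x ahead of the robot, y to its left, z up, the work surface at z = 0. Lengths are in m, angles in rad, forces in N, time in s.
With the tool pointing down it reaches from about 0.3 to 0.75 m from the base axis. Payload 8.5 kg.
Tool frame: the origin (TCP) lies midway between the tips of the shut fingers; the grasp point (between the pads) lies behind it (arm.pinch_z is the y of the grasp point in the tool frame, in m); y points along the fingers, z is the direction in which the jaws open and shut, and the axes are right-handed (so a half turn about y gives the same grasp; the last joint's range is limited). The gripper opens to 88 mm and grips with 3 to 60 N. Pads are 18 mm wide; open, the fingers measure 123 mm over their backs; the gripper's body (75 mm by 187 mm) begins 45 mm behind the grasp point.
Start: joints at [1.016, 0.381, 1.297, -0, 1.464, -0.215], TCP at [0.183, 0.519, 0.239] pointing down, gripper open.
Joint ranges: [-3.11, 3.11], [-0.89, 2.33], [0.22, 2.48], [-1.42, 4.56], [0.17, 2.85], [-2.88, 2.88]. Speed limits (rad/s): [2.39, 2.39, 3.14, 3.14, 3.14, 3.14].

## Interface

Orientations are given as a rotation vector (axis times angle).
In Python, from bench import arm gives the robot as it stands.
- The arm moves only by the shell command python3 -m handwheel 'ROWS' [OPENING] [FORCE]. ROWS is JSON, one flat list of numbers, 6 for each row, row after row: the shift along the world's x, y, z in m, then the turn, a rotation vector about the world's x, y, z in degrees. A call has exactly 5 rows; each row shifts and turns the commanded pose from where the row before left it; what a row does not reach is not made up. A row lasts 1/8 s, in which the tool goes at most 62.5 mm and 10.7 degrees, less where a joint would pass 70% of its speed; a pose out of reach is approached as far as the arm can. A call is refused whole if a number of a shift passes 0.0625 or a number of a turn 10.7, either way. A call with a gripper value outside its range is refused whole. OPENING is the finger opening in m, from 0 to 0.0881, set as the call begins (- or left out, the last holds). The fingers move at their own pace and stop on an object; FORCE is the grip in N (left out, the last holds). Time passes only in rows, so rows that do not move let the fingers close, or fill a call up. It gives the time, the measured TCP pose, the force and the opening at its end, in the units of the state.
- arm.get_obs(): the state, without advancing time (a new reading comes with each control period).
- arm.grab_frame(name): name is "side" or "top"; returns a dict with "color" (420x560x3 uint8, red, green, blue), "range_z" (420x560 float32, m along the optical axis (not along the pixel's ray), 0 where there is no reading), "vfov" (degrees; the focal length in pixels is half the picture's height over the tangent of half this angle, whatever the lens; pixels are square), "cx", "cy" (the principal point, pixels), "k1" (the pictures are not rectified: a ray, as slopes to the right and down, at radius r is drawn at 1 + k1 r^2 times it, then the intrinsics apply), "R" (3x3) and "t" (3): a world point X has camera coordinates R X + t. Camera axes: x right, y down, z forward; pixel columns grow to the right and rows downward; lengths in m; the calibration is good to about 2 mm. A picture is of the moment at which its call begins.
- arm.close_job(): hands the job in, once; it reports no verdict.
The state is a dict: "clock": time; "qpos": joint angles; "joint_vel": joint speeds; "effort": joint torques, N m; "eef_pos": TCP position; "tcp_rot": TCP orientation; "wrist_force": force on the tool from outside, world axes, zero at the start; "torque": the same for the moment, N m; "width": finger opening in m.
Only numpy, scipy, OpenCV 4.12 (cv2) and the standard library are available. Lean on these libraries where they do the work, as an engineer would, in place of code of your own. Each camera call takes 0.05 s, during which the arm holds its last target.

## Working session

There is one attempt and no reset: what is moved stays moved. The work goes in short steps, Python scripts to look and compute and a shell command to move; the robot and the scene stay as the last step left them, time stands still between calls to the robot, and variables do not carry over. Pictures are saved under pics/ and viewed, and the job is handed in when it is done.

```bash
mkdir -p pics; ls
python3 - <<'E'
from bench import arm
import cv2,numpy as np
o=arm.get_obs(); print(o, arm.pinch_z)
for n in("side","top"):
    f=arm.grab_frame(n); np.savez(f"pics/{n}0.npz",**f)
    cv2.imwrite(f"pics/{n}0.png",f["color"][:,:,::-1]); print(n,{k:f[k] for k in f if k not in("color","range_z")})
E
```

```text
pics
{'clock': 0.0, 'qpos': array([ 1.01569925e+00,  3.81184671e-01,  1.29825100e+00,  1.35122864e-05,
        1.46364684e+00, -2.15359222e-01]), 'joint_vel': array([ 0.00081815,  0.00029888,  0.00099892,  0.00032394, -0.00196848,
        0.00160106]), 'effort': array([ 1.59101335e-03, -4.37931275e+01, -2.24556881e+01,  7.13540590e-02,
        3.52142716e-02, -9.22798836e-05]), 'eef_pos': array([0.1831546 , 0.51829942, 0.23814716]), 'tcp_rot': array([-1.55568369,  0.26710023, -0.26619755]), 'wrist_force': array([1.28647085, 0.00840931, 0.07943534]), 'torque': array([-0.00258973, -0.01291222,  0.05773232]), 'width': 0.08830849318816768} -0.0187
side {'vfov': 46.926117144089346, 'cx': 276.17704314110614, 'cy': 205.3418819194311, 'k1': -0.1279675605440456, 'R': array([[ 8.73835657e-01, -4.86221361e-01, -1.79190715e-04],
       [-3.61955725e-01, -6.50259644e-01, -6.67944944e-01],
       [ 3.24652579e-01,  5.83738968e-01, -7.44210669e-01]]), 't': array([-0.47783459,  0.27595589,  1.34503871])}
top {'vfov': 47.740728542702506, 'cx': 287.7488350266764, 'cy': 211.99479870733404, 'k1': -0.0055764669023764995, 'R': array([[-0.02450781, -0.99957221,  0.01596119],
       [-0.99461352,  0.02277153, -0.10112076],
       [ 0.10071404, -0.01835347, -0.99474611]]), 't': array([-1.58919484e-03,  5.42780242e-01,  1.63373688e+00])}
```

View pics/side0.png

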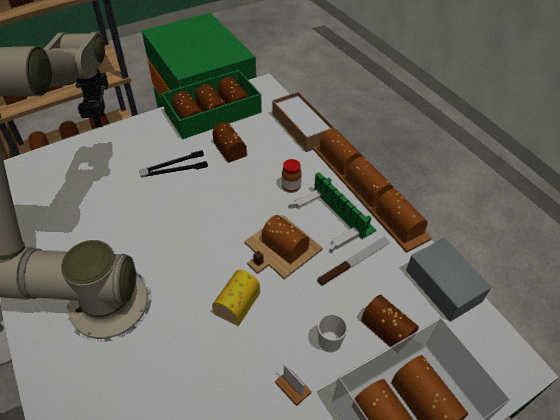

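View pics/top0.png

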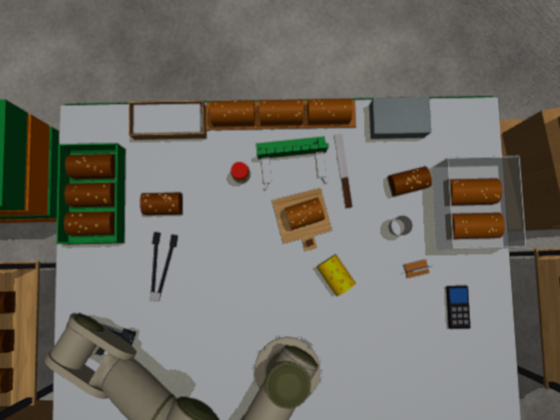

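The pictures show the fence at side (342,205) and top (292,147). The tray is at top (302,215), with its handle at top (309,243) and side (258,258). The yellow decoy is at top (337,275). Next I'll measure them.

```bash
cat > h.py <<'E'
import numpy as np,cv2
def K(f):
    F=f["color"].shape[0]/2/np.tan(np.radians(float(f["vfov"]))/2)
    return np.array([[F,0,float(f["cx"])],[0,F,float(f["cy"])],[0,0,1]]),np.array([float(f["k1"]),0,0,0])
def slopes(f,uv):
    k,d=K(f); return cv2.undistortPoints(np.array(uv,float).reshape(-1,1,2),k,d).reshape(-1,2)
def plane(f,uv,z):
    s=slopes(f,uv); d=np.c_[s,np.ones(len(s))]@f["R"]; c=-f["R"].T@f["t"]
    return c+d*((z-c[2])/d[:,2])[:,None]
def cloud(f,mask=None):
    z=f["range_z"]; m=z>0
    if mask is not None: m&=mask>0
    v,u=np.nonzero(m); s=slopes(f,np.c_[u,v]); Z=z[v,u]
    return (np.c_[s*Z[:,None],Z]-f["t"])@f["R"],np.c_[u,v]
def proj(f,X):
    k,d=K(f); return cv2.projectPoints(np.array(X,float).reshape(-1,3),cv2.Rodrigues(np.array(f["R"]))[0],np.array(f["t"]),k,d)[0].reshape(-1,2)
def load(p): 
    d=np.load(p); return {k:d[k] for k in d}
E
python3 - <<'E'
from h import *
for n in("side","top"):
    f=load(f"pics/{n}0.npz")
    hsv=cv2.cvtColor(f["color"],cv2.COLOR_RGB2HSV)
    P,uv=cloud(f); 
    H=hsv[uv[:,1],uv[:,0]]
    box=(P[:,0]>.3)&(P[:,0]<.8)&(P[:,1]>-.3)&(P[:,1]<.25)
    g=box&(H[:,0]>45)&(H[:,0]<85)&(H[:,1]>120)&(P[:,2]>.02)
    Q=P[g]; r=cv2.minAreaRect(Q[:,:2].astype(np.float32)*1000); print(n,"green",g.sum(),r,Q[:,2].max())
    t=g&(P[:,2]>.076); r=cv2.minAreaRect(P[t][:,:2].astype(np.float32)*1000); print(" fence top",r,np.median(P[t][:,2]),t.sum())
    # table height check
    tb=box&(H[:,1]<40)&(P[:,2]<.01); print(" table z",np.median(P[tb][:,2]))
    L=box&(P[:,2]>.03)&(P[:,0]<.62)&(P[:,0]>.36)&(P[:,1]>-.12)&(P[:,1]<.1)
    print(" Lpts",L.sum())
    for lo,hi,nm in((.006,.018,"tray"),(.03,.06,"mid"),(.045,.1,"loafup"),(.075,.1,"looftop")):
        s=box&(P[:,2]>lo)&(P[:,2]<hi)&(P[:,0]<.64)&(P[:,0]>.36)&(P[:,1]>-.14)&(P[:,1]<.1)&(H[:,0]<22)&(H[:,1]>60)
        if s.sum()>10:
            print("  ",nm,s.sum(),cv2.minAreaRect(P[s][:,:2].astype(np.float32)*1000),P[s].mean(0).round(4))
    c=f["color"]; 
    x0,y0,w=(200,120,200) if n=="top" else (200,150,200)
    cv2.imwrite(f"pics/{n}0c.png",cv2.resize(c[y0:y0+150,x0:x0+200,::-1],None,fx=4,fy=4,interpolation=cv2.INTER_CUBIC))
E
```

```text
side green 1031 ((768.7457885742188, -37.844512939453125), (47.14878845214844, 250.60391235351562), 4.202431678771973) 0.0902312102665607
 fence top ((756.3197021484375, -37.65276336669922), (19.271894454956055, 248.39834594726562), 4.39359188079834) 0.08296993062675359 337
 table z -0.0007730453289988442
 Lpts 1029
   tray 1026 ((512.5035400390625, -70.84323120117188), (207.09092712402344, 179.8221893310547), 12.331860542297363) [ 0.5    -0.0795  0.0112]
   mid 374 ((505.94049072265625, -105.58374786376953), (93.53488159179688, 148.65530395507812), 48.75315475463867) [ 0.5013 -0.0985  0.0453]
   loafup 1175 ((501.77081298828125, -85.10446166992188), (149.53086853027344, 125.56937408447266), 18.556245803833008) [ 0.5227 -0.0844  0.0779]
   looftop 764 ((535.0156860351562, -74.58622741699219), (70.8059310913086, 124.0460205078125), 16.353487014770508) [ 0.5314 -0.0787  0.0876]
top green 570 ((768.904541015625, -32.858924865722656), (48.161468505859375, 243.11599731445312), 4.634753704071045) 0.09542813915381933
 fence top ((754.2985229492188, -34.04768371582031), (19.10361099243164, 243.12982177734375), 4.7466936111450195) 0.0844600369101285 347
 table z 0.00034474124654930807
 Lpts 838
   tray 1188 ((510.4927978515625, -67.77252197265625), (202.10574340820312, 178.54776000976562), 13.092658042907715) [ 0.5192 -0.0503  0.0123]
   mid 78 ((511.69244384765625, -69.11639404296875), (156.8621368408203, 106.42281341552734), 43.152748107910156) [ 0.4689 -0.0774  0.0499]
   loafup 872 ((502.53131103515625, -79.83670806884766), (151.07809448242188, 121.50965881347656), 17.227584838867188) [ 0.5296 -0.0698  0.0838]
   looftop 699 ((536.6874389648438, -69.38973236083984), (71.44075775146484, 121.13684844970703), 17.027021408081055) [ 0.5354 -0.0693  0.0889]
```

```bash
ls pics
```

```text
side0.npz
side0.png
side0c.png
top0.npz
top0.png
top0c.png
```

View pics/top0c.png

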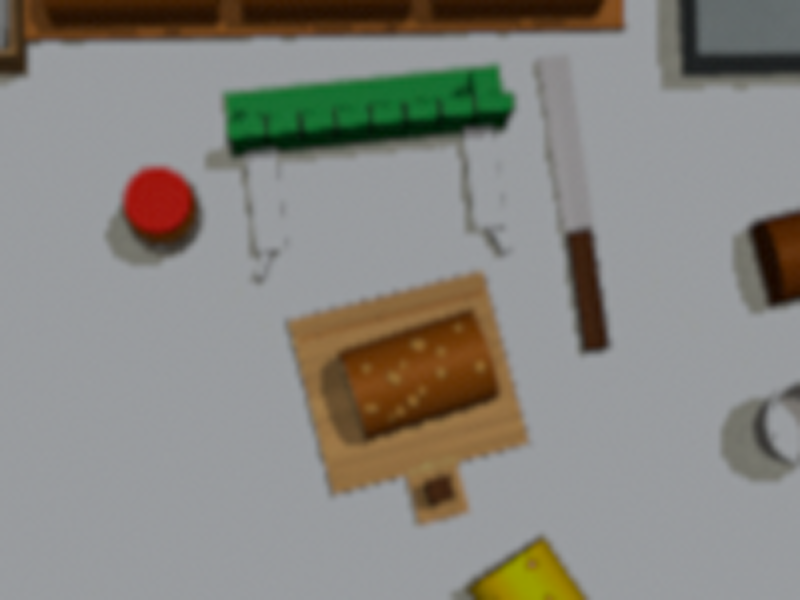

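View pics/side0c.png

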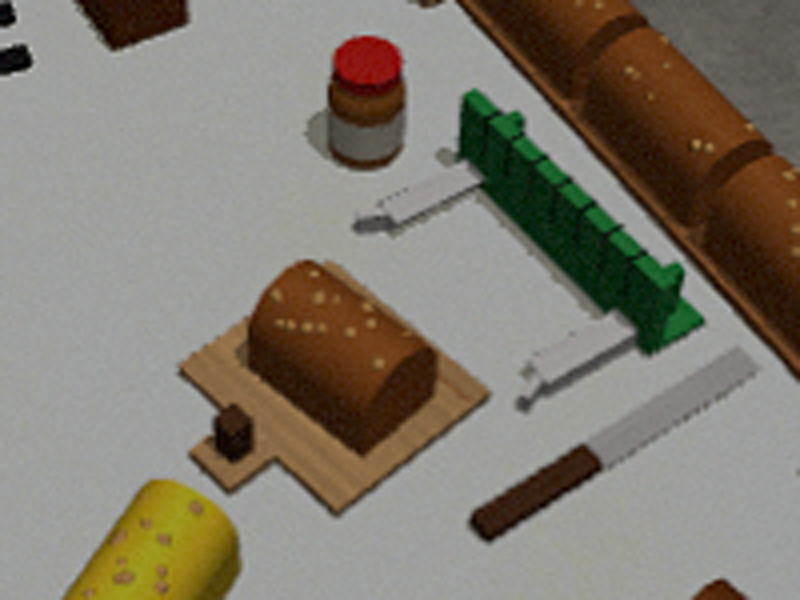

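Run:
```python
from h import *
T=load("pics/top0.npz");S=load("pics/side0.npz")
t=lambda L,z:(plane(T,[(200+a/4-.375,120+b/4-.375) for a,b in L],z)*1000).round(1)[:,:2]
s=lambda L,z:(plane(S,[(200+a/4-.375,150+b/4-.375) for a,b in L],z)*1000).round(1)[:,:2]
def yaw(p,q): return np.degrees(np.arctan2(*(p-q)[::-1]))
for n,c,l in(("top",t([(288,320),(484,273),(527,441),(333,494)],.012),0),("side",s([(330,262),(489,396),(338,513),(181,371)],.012),0)):
    print(n,"tray corners FL FR BR BL",c.tolist(),"ctr",c.mean(0),"sizes",[np.linalg.norm(c[i]-c[(i+1)%4]).round(1) for i in range(4)],"yaw",yaw(c[0],c[3]),yaw(c[1],c[2]),yaw(c[0],c[1])-90)
print("handle top", t([(439,485)],.052), s([(233,411)],.052), "base-mid side",s([(233,434)],.032))
print("fence near base side",s([(652,353)],0),"near top edge side L,R",s([(461,95),(650,290)],.085),"bottom L",s([(462,150)],0))
print("fence near top edge top",t([(232,125),(508,103)],.085),"bottom", t([(232,152),(508,124)],0))
print("lips top inner/outer", t([(276,160),(286,215),(460,140),(468,225)],.021), "side rails ends", s([(385,213),(535,370)],.021))
```

```text
top tray corners FL FR BR BL [[589.5, 41.3], [627.7, -133.7], [477.3, -167.0], [434.8, 5.1]] ctr [532.325 -63.575] sizes [np.float64(179.1), np.float64(154.0), np.float64(177.3), np.float64(158.9)] yaw 13.170312125932783 12.484429913868308 12.313698005908549
side tray corners FL FR BR BL [[588.7, 36.2], [627.8, -138.6], [476.1, -174.1], [435.2, -4.1]] ctr [531.95 -70.15] sizes [np.float64(179.1), np.float64(155.8), np.float64(174.9), np.float64(158.7)] yaw 14.710486379874625 13.171029680454188 12.608606793366206
handle top [[438.9 -85.7]] [[439.7 -83.4]] base-mid side [[436.4 -88.6]]
fence near base side [[ 767.1 -158.6]] near top edge side L,R [[ 738.7   85.8]
 [ 751.5 -158.1]] bottom L [[754.5 100. ]]
fence near top edge top [[ 749.2   84.5]
 [ 763.5 -152.5]] bottom [[ 744.4   88.6]
 [ 764.9 -160.8]]
lips top inner/outer [[ 731.7   48.8]
 [ 682.1   40.9]
 [ 746.4 -115.3]
 [ 669.6 -120.1]] side rails ends [[ 649.8   53.4]
 [ 667.4 -140.3]]
```

Run:
```python
from h import *
from scipy.spatial.transform import Rotation as R
for n in("side","top"):
    f=load(f"pics/{n}0.npz"); hsv=cv2.cvtColor(f["color"],cv2.COLOR_RGB2HSV)
    P,uv=cloud(f,((hsv[:,:,0]>22)&(hsv[:,:,0]<35)&(hsv[:,:,1]>150)))
    P=P[(P[:,2]>.02)&(P[:,0]>.2)&(P[:,0]<.6)]; r=cv2.minAreaRect(P[:,:2].astype(np.float32)*1000)
    print(n,r,cv2.boxPoints(r).round(),P[:,2].max())
    P,uv=cloud(f); z=P[(np.hypot(P[:,0]-.438,P[:,1]+.086)<.012)]; print("handle pts z",np.sort(z[:,2])[-8:].round(3))
q=R.from_rotvec([-1.55568369,  0.26710023, -0.26619755]); print(q.as_matrix().round(3))
for yaw in (12.7,4.3):
  y=np.radians(yaw)
  for s in(1,-1):
    Z=np.array([-np.sin(y),np.cos(y),0])*s;Y=np.array([0,0,-1.]);X=np.cross(Y,Z)
    D=R.from_matrix(np.c_[X,Y,Z]); print(yaw,s,(D*q.inv()).as_rotvec(degrees=True).round(1))
```

```text
side ((333.04473876953125, 283.8974304199219), (1040.323974609375, 342.4169921875), 75.57855987548828) [[  38. -177.]
 [ 369. -263.]
 [ 628.  745.]
 [ 297.  830.]] 0.517930189896881
handle pts z [0.052 0.052 0.052 0.052 0.053 0.053 0.053 0.053]
top ((429.54425048828125, 264.6075439453125), (1029.4608154296875, 128.04891967773438), 76.20594787597656) [[ 245. -220.]
 [ 369. -251.]
 [ 614.  749.]
 [ 490.  780.]] 0.09179587738671602
handle pts z [0.054 0.055 0.055 0.055 0.056 0.056 0.059 0.06 ]
[[ 0.943 -0.001  0.333]
 [-0.333 -0.001  0.943]
 [-0.    -1.    -0.001]]
12.7 1 [ 0.1 -0.  32.2]
12.7 -1 [-0.000e+00 -1.000e-01 -1.478e+02]
4.3 1 [ 0.1 -0.  23.8]
4.3 -1 [-0.000e+00 -1.000e-01 -1.562e+02]
```

Run:
```python
from h import *
for n in("side","top"):
    f=load(f"pics/{n}0.npz"); hsv=cv2.cvtColor(f["color"],cv2.COLOR_RGB2HSV)
    P,uv=cloud(f,((hsv[:,:,0]>22)&(hsv[:,:,0]<35)&(hsv[:,:,1]>150)))
    P=P[(P[:,2]>.02)&(P[:,0]>.2)&(P[:,0]<.5)&(P[:,1]<0)&(P[:,1]>-.3)]; r=cv2.minAreaRect(P[:,:2].astype(np.float32)*1000)
    print(n,r,cv2.boxPoints(r).round().tolist(),np.percentile(P[:,2],[2,50,98]))
```

```text
side ((323.77313232421875, -178.6610565185547), (123.39390563964844, 79.80997467041016), 32.51802444458008) [[250.0, -178.0], [293.0, -245.0], [397.0, -179.0], [354.0, -112.0]] [0.02544941 0.07461013 0.08456758]
top ((321.286865234375, -171.8312225341797), (120.5882797241211, 74.88961791992188), 33.25431823730469) [[250.0, -174.0], [291.0, -236.0], [392.0, -170.0], [351.0, -107.0]] [0.05202044 0.07662661 0.08698773]
```

```bash
for i in 1 2 3; do python3 -m handwheel '[0.017,-0.0403,-0.002,0,0,2.15, 0.017,-0.0403,-0.002,0,0,2.15, 0.017,-0.0403,-0.002,0,0,2.15, 0.017,-0.0403,-0.002,0,0,2.15, 0.017,-0.0403,-0.002,0,0,2.15]' 0.088 40; done
python3 - <<'E'
from bench import arm
import cv2
from scipy.spatial.transform import Rotation as R
o=arm.get_obs(); print(o["qpos"],o["eef_pos"],R.from_rotvec(o["tcp_rot"]).as_matrix().round(3))
cv2.imwrite("pics/s1.png",arm.grab_frame("side")["color"][:,:,::-1])
E
```

```text
clock: 0.72
eef_pos: [0.2685, 0.3157, 0.2285]
tcp_rot: [-1.568, 0.119, -0.118]
wrist_force: [0.8, 0.7, -0.1]
width: 0.0881
clock: 1.35
eef_pos: [0.3535, 0.1142, 0.2186]
tcp_rot: [-1.571, -0.029, 0.029]
wrist_force: [0.9, -0.7, 0.5]
width: 0.0878
clock: 1.98
eef_pos: [0.4386, -0.0874, 0.2085]
tcp_rot: [-1.563, -0.176, 0.176]
wrist_force: [0.4, 0.9, 0.1]
width: 0.0879
[-4.62557182e-01  2.29204822e-01  1.61719487e+00  7.89969397e-05
  1.29560875e+00 -2.25742133e+00] [ 0.43856024 -0.08736394  0.20850419] [[ 0.975 -0.    -0.222]
 [ 0.222  0.     0.975]
 [-0.    -1.     0.   ]]
```

```bash
python3 -m handwheel '[0,0.0005,-0.035,0,0,0, 0,0,-0.035,0,0,0, 0,0,-0.025,0,0,0, 0,0,-0.015,0,0,0, 0,0,0,0,0,0]'
python3 - <<'E'
from bench import arm
import cv2,numpy as np
f=arm.grab_frame("side");np.savez("pics/s1.npz",**f)
cv2.imwrite("pics/s1c.png",cv2.resize(f["color"][150:300,180:380,::-1],None,fx=4,fy=4))
E
```

```text
clock: 2.65
eef_pos: [0.4378, -0.0851, 0.098]
tcp_rot: [-1.562, -0.173, 0.177]
wrist_force: [-0.0, 1.0, 0.3]
width: 0.0878
```

View pics/s1c.png

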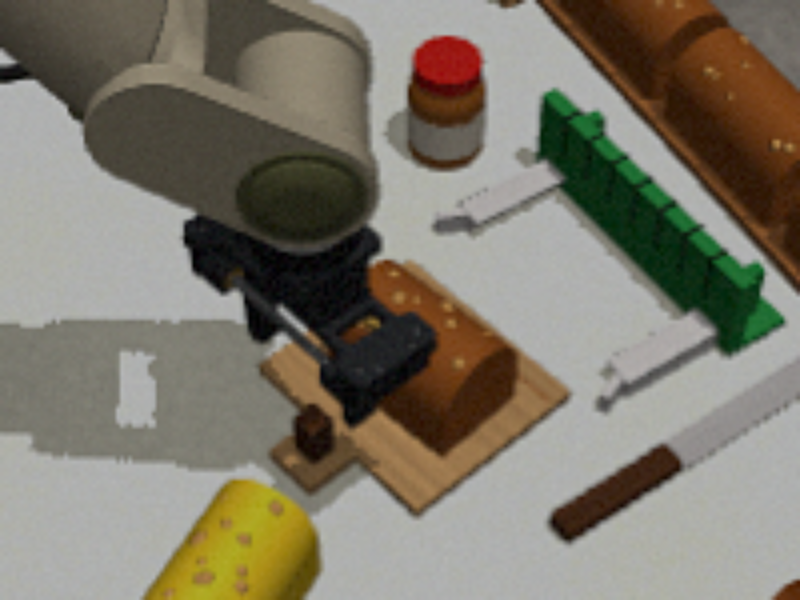

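The open jaws sit above the handle (crop (313,432)), one finger on each side, clear of the loaf and the yellow decoy. I'll lower and grip.

```bash
python3 -m handwheel '[0,0,-0.02,0,0,0, 0,0,-0.02,0,0,0, 0,0,-0.02,0,0,0, 0,0,-0.012,0,0,0, 0,0,-0.007,0,0,0]'; python3 -m handwheel '[0,0,0,0,0,0,0,0,0,0,0,0,0,0,0,0,0,0,0,0,0,0,0,0,0,0,0,0,0,0]' 0 40;python3 -m handwheel '[0,0,0,0,0,0,0,0,0,0,0,0,0,0,0,0,0,0,0,0,0,0,0,0,0,0,0,0,0,0]'
```

```text
clock: 3.32
eef_pos: [0.4385, -0.0855, 0.0197]
tcp_rot: [-1.564, -0.176, 0.175]
wrist_force: [0.5, -0.7, 0.6]
width: 0.0882
clock: 3.95
eef_pos: [0.4383, -0.0855, 0.0198]
tcp_rot: [-1.564, -0.175, 0.175]
wrist_force: [-0.6, 0.2, -0.2]
width: 0.0403
clock: 4.58
eef_pos: [0.4384, -0.0856, 0.0198]
tcp_rot: [-1.564, -0.175, 0.175]
wrist_force: [0.5, -2.0, 0.0]
width: 0.0217
```

```bash
for i in 1 2; do python3 -m handwheel '[-0.001,0.0026,0,0,0,-0.84, -0.001,0.0026,0,0,0,-0.84, -0.001,0.0026,0,0,0,-0.84, -0.001,0.0026,0,0,0,-0.84, -0.001,0.0026,0,0,0,-0.84]';done
python3 - <<'E'
from bench import arm
import cv2,numpy as np
for n in("side","top"):
    f=arm.grab_frame(n);np.savez(f"pics/{n}2.npz",**f)
    x0,y0=(200,120) if n=="top" else (200,150)
    cv2.imwrite(f"pics/{n}2c.png",cv2.resize(f["color"][y0:y0+150,x0:x0+200,::-1],None,fx=4,fy=4,interpolation=cv2.INTER_CUBIC))
E
```

```text
clock: 5.2
eef_pos: [0.4333, -0.0723, 0.0198]
tcp_rot: [-1.568, -0.117, 0.117]
wrist_force: [1.0, -1.9, -0.9]
width: 0.0219
clock: 5.82
eef_pos: [0.4283, -0.0593, 0.0198]
tcp_rot: [-1.57, -0.059, 0.059]
wrist_force: [1.3, -2.5, -0.4]
width: 0.0212
```

View pics/side2c.png

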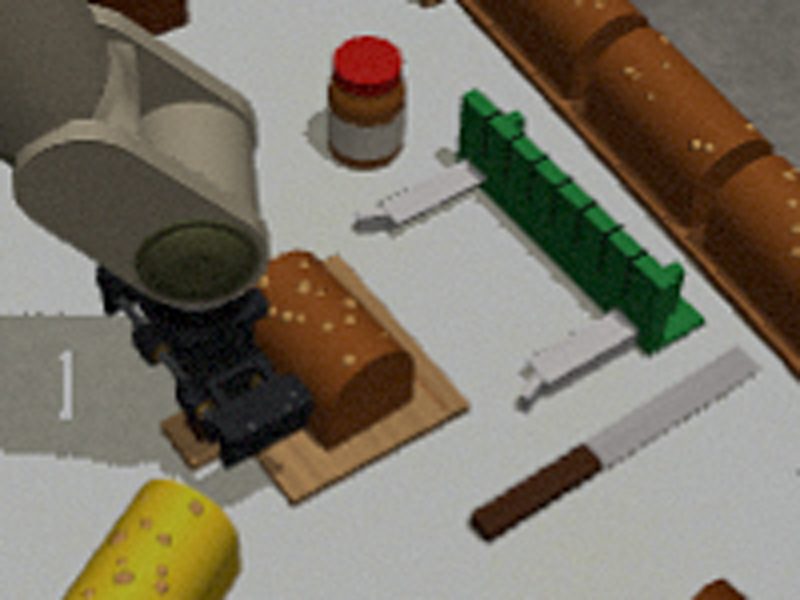

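View pics/top2c.png

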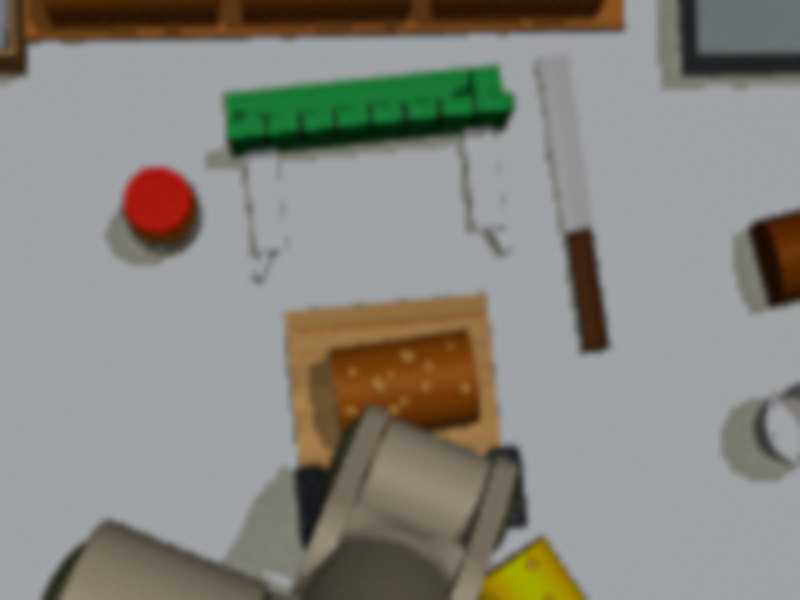

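Run:
```python
from h import *
T=load("pics/top2.npz");S=load("pics/side2.npz")
t=lambda L,z:(plane(T,[(200+a/4-.375,120+b/4-.375) for a,b in L],z)*1000).round(1)[:,:2]
s=lambda L,z:(plane(S,[(200+a/4-.375,150+b/4-.375) for a,b in L],z)*1000).round(1)[:,:2]
print("front L,R top",t([(287,313),(485,294)],.012).tolist()," side",s([(333,256),(468,406)],.012).tolist())
print("lips top", t([(283.5,200),(468.5,200)],.021).tolist())
print("lips side: left inner mouth/fence, right", s([(395,230),(482,187),(525,366),(612,312)],.021).tolist())
```

```text
front L,R top [[595.8, 42.0], [608.8, -134.0]]  side [[594.0, 40.5], [608.9, -138.7]]
lips top [[695.6, 42.9], [692.1, -121.2]]
lips side: left inner mouth/fence, right [[647.4, 33.6], [734.3, 39.4], [662.8, -133.4], [751.4, -122.2]]
```

```bash
for i in 1 2 3; do python3 -m handwheel '[0.008,0.0006,0,0,0,0, 0.008,0.0006,0,0,0,0, 0.008,0.0006,0,0,0,0, 0.008,0.0006,0,0,0,0, 0.008,0.0006,0,0,0,0]';done
python3 - <<'E'
from bench import arm
import cv2,numpy as np
for n in("side","top"):
    f=arm.grab_frame(n);np.savez(f"pics/{n}3.npz",**f)
    x0,y0=(200,100) if n=="top" else (220,150)
    cv2.imwrite(f"pics/{n}3c.png",cv2.resize(f["color"][y0:y0+150,x0:x0+200,::-1],None,fx=4,fy=4,interpolation=cv2.INTER_CUBIC))
E
```

```text
clock: 6.55
eef_pos: [0.4665, -0.0558, 0.0197]
tcp_rot: [-1.568, -0.057, 0.065]
wrist_force: [-6.8, -1.1, 8.1]
width: 0.0218
clock: 7.18
eef_pos: [0.5065, -0.0529, 0.0197]
tcp_rot: [-1.569, -0.057, 0.064]
wrist_force: [-8.1, -0.4, 8.4]
width: 0.0216
clock: 7.8
eef_pos: [0.5466, -0.05, 0.0198]
tcp_rot: [-1.569, -0.057, 0.064]
wrist_force: [-8.0, -1.4, 8.7]
width: 0.0218
```

View pics/side3c.png

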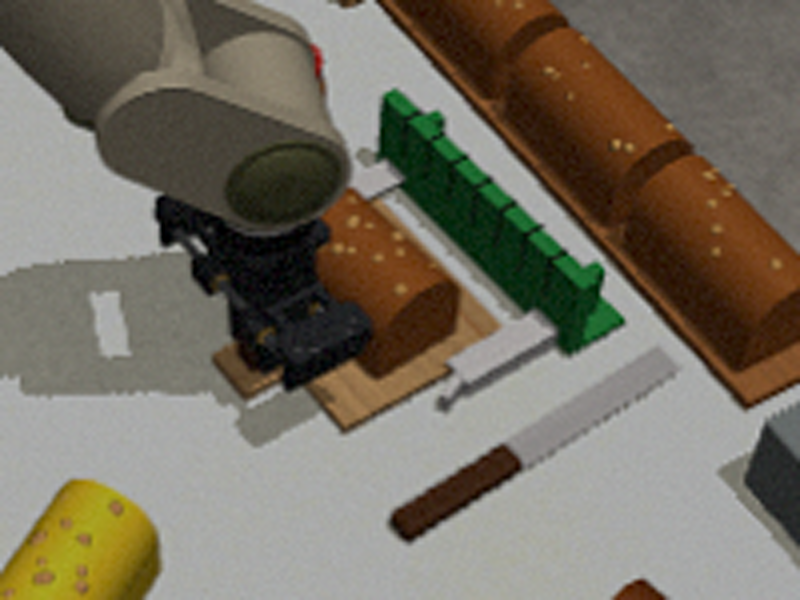

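View pics/top3c.png

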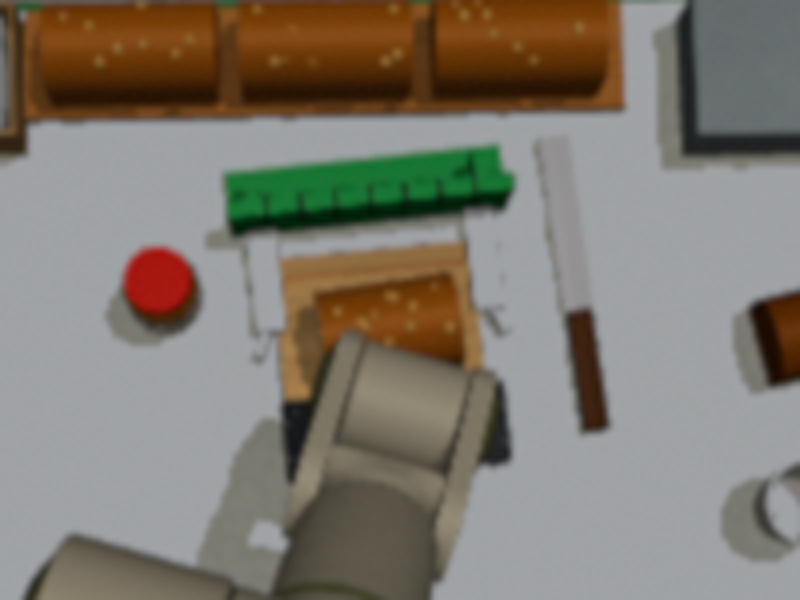

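The tray is in the guide under both lips, with edges parallel and the loaf standing on it. The front edge at top crop (375,250) is about 25 mm short of the fence. I'll slow down for the rest.

```bash
python3 -m handwheel '[0.004,0.0003,0,0,0,0, 0.004,0.0003,0,0,0,0, 0.004,0.0003,0,0,0,0, 0.004,0.0003,0,0,0,0, 0.004,0.0003,0,0,0,0]'; python3 -m handwheel '[0.001,0.0001,0,0,0,0, 0.001,0.0001,0,0,0,0, 0.001,0.0001,0,0,0,0, 0.001,0.0001,0,0,0,0, 0.001,0.0001,0,0,0,0]'
```

```text
clock: 8.52
eef_pos: [0.5666, -0.0486, 0.0198]
tcp_rot: [-1.569, -0.057, 0.064]
wrist_force: [-7.8, -0.3, 8.1]
width: 0.0214
clock: 9.15
eef_pos: [0.5713, -0.0481, 0.0197]
tcp_rot: [-1.569, -0.057, 0.064]
wrist_force: [-12.0, -1.7, 11.4]
width: 0.0216
```

```bash
python3 -m handwheel '[0.001,0.0001,0,0,0,0, 0.001,0.0001,0,0,0,0, 0.001,0.0001,0,0,0,0, 0,0,0,0,0,0, 0,0,0,0,0,0]'
python3 - <<'E'
from bench import arm
import cv2,numpy as np
for n in("side","top"):
    f=arm.grab_frame(n);np.savez(f"pics/{n}4.npz",**f)
    x0,y0=(200,100) if n=="top" else (220,150)
    cv2.imwrite(f"pics/{n}4c.png",cv2.resize(f["color"][y0:y0+150,x0:x0+200,::-1],None,fx=4,fy=4,interpolation=cv2.INTER_CUBIC))
E
```

```text
clock: 9.78
eef_pos: [0.5715, -0.0482, 0.0197]
tcp_rot: [-1.569, -0.052, 0.07]
wrist_force: [-22.3, -5.5, 16.4]
width: 0.022
```

View pics/top4c.png

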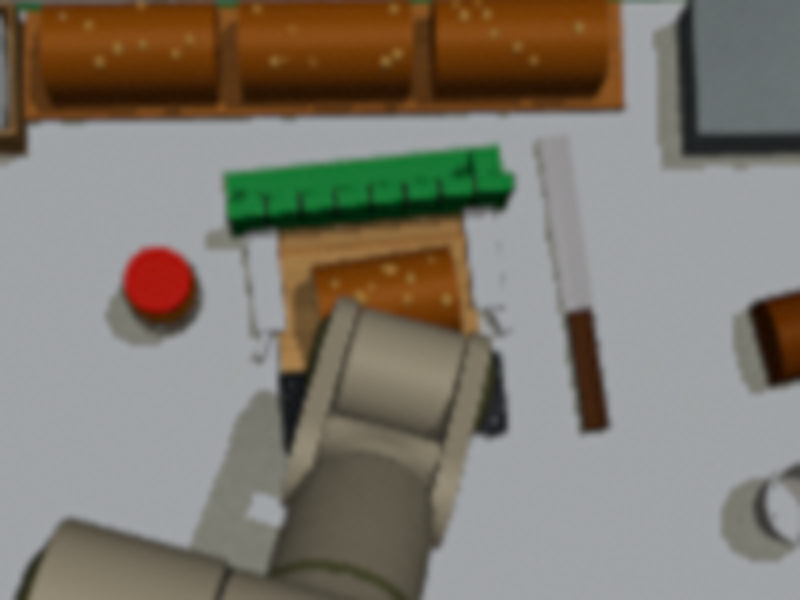

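View pics/side4c.png

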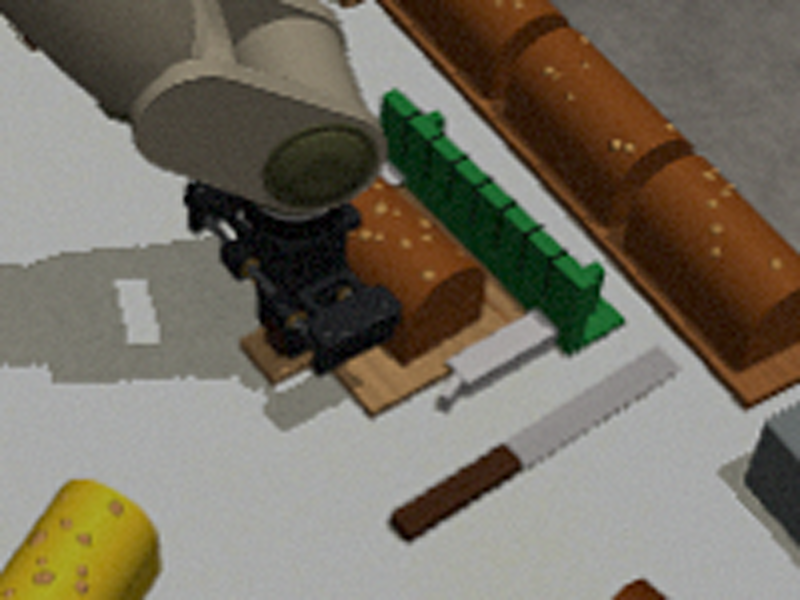

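The tray's front edge now meets the fence across its full width (top crop (290,232)–(465,215)), and the motion stopped as the force rose. I'll relax the push, release, and rise.

```bash
python3 -m handwheel '[-0.002,0,0,0,0,0, 0,0,0,0,0,0, 0,0,0,0,0,0, 0,0,0,0,0,0, 0,0,0,0,0,0]' 0.07; python3 -m handwheel '[0,0,0.02,0,0,0, 0,0,0.03,0,0,0, 0,0,0.03,0,0,0, -0.02,0,0.03,0,0,0, -0.03,0,0.03,0,0,0]';  python3 -m handwheel '[-0.06,0,0.02,0,0,0, -0.06,0,0.02,0,0,0, -0.05,0,0,0,0,0, 0,0,0,0,0,0, 0,0,0,0,0,0]'
python3 - <<'E'
from bench import arm
import cv2,numpy as np
for n in("side","top"):
    f=arm.grab_frame(n);np.savez(f"pics/{n}5.npz",**f)
    x0,y0=(200,100) if n=="top" else (220,150)
    cv2.imwrite(f"pics/{n}5c.png",cv2.resize(f["color"][y0:y0+150,x0:x0+200,::-1],None,fx=4,fy=4,interpolation=cv2.INTER_CUBIC))
E
```

```text
clock: 10.5
eef_pos: [0.5744, -0.0481, 0.0197]
tcp_rot: [-1.57, -0.06, 0.06]
wrist_force: [0.2, -0.9, 0.1]
width: 0.0692
clock: 11.12
eef_pos: [0.524, -0.0482, 0.1605]
tcp_rot: [-1.57, -0.061, 0.06]
wrist_force: [0.2, 0.5, 0.6]
width: 0.0697
clock: 11.75
eef_pos: [0.3565, -0.0485, 0.1996]
tcp_rot: [-1.571, -0.061, 0.059]
wrist_force: [1.1, -0.1, 0.3]
width: 0.0704
```

View pics/top5c.png

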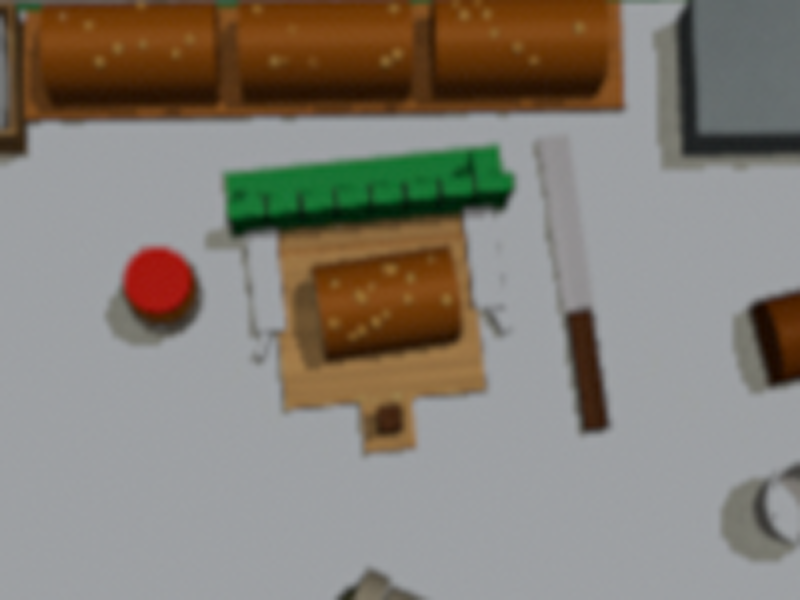

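View pics/side5c.png

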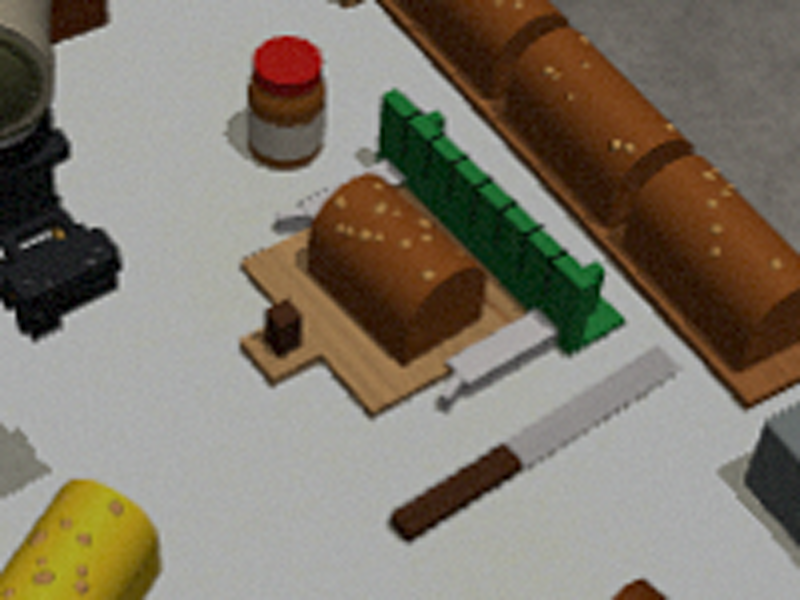

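```bash
cat > meas.py <<'E'
from h import *
import sys
n_=sys.argv[1]
g=np.array([.747,-.0365]); 
for n in("side","top"):
    f=load(f"pics/{n}{n_}.npz"); hsv=cv2.cvtColor(f["color"],cv2.COLOR_RGB2HSV)
    P,uv=cloud(f); H=hsv[uv[:,1],uv[:,0]]
    br=(H[:,0]<22)&(H[:,1]>60)&(P[:,0]>.53)&(P[:,0]<.78)&(P[:,1]>-.15)&(P[:,1]<.07)
    for lo,hi,nm in((.006,.018,"tray"),(.075,.11,"loaftop"),(.088,.11,"crest")):
        s=br&(P[:,2]>lo)&(P[:,2]<hi)
        if s.sum()>8: r=cv2.minAreaRect(P[s][:,:2].astype(np.float32)*1000); print(n,nm,s.sum(),np.round(r[0],1),np.round(r[1],1),round(r[2],1),"med",np.median(P[s],0).round(4))
    s=br&(P[:,2]>.03)&(H[:,2]>0)&(P[:,0]>.6); print("  min x of loaf pts",np.percentile(P[s][:,0],[1,3,10]).round(4), "y range",np.percentile(P[s][:,1],[1,99]).round(4))
    m=((hsv[:,:,0]>45)&(hsv[:,:,0]<85)&(hsv[:,:,1]>120)); Q,_=cloud(f,m.astype(np.uint8)); t=(Q[:,2]>.076)&(Q[:,0]>.6)&(Q[:,0]<.8)&(abs(Q[:,1])<.25)
    r=cv2.minAreaRect(Q[t][:,:2].astype(np.float32)*1000); print("  fence",np.round(r[0],1),np.round(r[1],1),r[2])
E
python3 meas.py 5
python3 - <<'E'
from h import *
T=load("pics/top5.npz");S=load("pics/side5.npz")
t=lambda L,z:(plane(T,[(200+a/4-.375,100+b/4-.375) for a,b in L],z)*1000).round(1)[:,:2]
s=lambda L,z:(plane(S,[(220+a/4-.375,150+b/4-.375) for a,b in L],z)*1000).round(1)[:,:2]
a=t([(284,410),(486,390)],.012); print("tray BL BR top",a.tolist(),a.mean(0)); a=s([(242,265),(372,415)],.012); print("side",a.tolist(),a.mean(0))
print("lips",t([(283.5,280),(468.5,280)],.021).tolist())
# loaf near-bottom right corner in side, z=.012
print("loaf near bottom corner side",s([(406,362)],.012), "upright top corner near", s([(312,225)],.054))
print("loaf dome outline near edge top (z~.054)",t([(328,361),(462,343)],.054).tolist())
E
```

```text
side tray 1028 [648.7 -39.7] [217.3 191.8] 13.2 med [ 0.6184 -0.0692  0.0109]
side loaftop 675 [668.6 -49.6] [ 70.4 125.9] 6.3 med [ 0.663  -0.0542  0.0887]
side crest 366 [669.7 -50.6] [ 47.9 123. ] 8.0 med [ 0.668  -0.0505  0.0915]
  min x of loaf pts [0.6251 0.6269 0.6318] y range [-0.1134  0.0089]
  fence [756.3 -39.1] [ 20.4 246.7] 4.9025702476501465
top tray 1238 [646.5 -40.6] [204.4 178.9] 3.7 med [ 0.6295 -0.0344  0.0122]
top loaftop 690 [670.2 -45.4] [ 71.7 120.9] 8.2 med [ 0.6676 -0.0448  0.0898]
top crest 413 [669.9 -44.8] [ 52.5 120.7] 11.3 med [ 0.6689 -0.0443  0.093 ]
  min x of loaf pts [0.6259 0.6286 0.6343] y range [-0.1057  0.0136]
  fence [754.  -33.5] [ 19.1 241.9] 5.168600082397461
tray BL BR top [[580.6, 45.0], [594.5, -134.5]] [587.55 -44.75]
side [[581.6, 36.5], [594.0, -140.0]] [587.8  -51.75]
lips [[695.6, 42.9], [692.1, -121.2]]
loaf near bottom corner side [[ 643.3 -110. ]] upright top corner near [[632.   14.6]]
loaf dome outline near edge top (z~.054) [[617.3, 5.3], [630.5, -111.2]]
```

```bash
python3 -m handwheel '[0.05,-0.0005,-0.01,0,0,0, 0.05,-0.0005,-0.01,0,0,0, 0.05,-0.0005,-0.02,0,0,0, 0.05,-0.0005,-0.02,0,0,0, 0.0435,-0.0005,-0.02,0,0,0]' 0.06; python3 -m handwheel '[0,0,-0.03,0,0,0, 0,0,-0.025,0,0,0, 0,0,-0.015,0,0,0, 0,0,-0.007,0,0,0, 0,0,0,0,0,0]'
python3 - <<'E'
from bench import arm
import cv2,numpy as np
for n in("side",):
    f=arm.grab_frame(n);np.savez(f"pics/{n}6.npz",**f)
    x0,y0=(200,100) if n=="top" else (220,150)
    cv2.imwrite(f"pics/{n}6c.png",cv2.resize(f["color"][y0:y0+150,x0:x0+200,::-1],None,fx=4,fy=4,interpolation=cv2.INTER_CUBIC))
E
```

```text
clock: 12.48
eef_pos: [0.6017, -0.0503, 0.1174]
tcp_rot: [-1.57, -0.06, 0.061]
wrist_force: [0.3, -0.4, 0.1]
width: 0.06
clock: 13.1
eef_pos: [0.5995, -0.0507, 0.0423]
tcp_rot: [-1.57, -0.06, 0.06]
wrist_force: [-0.1, -0.8, 0.6]
width: 0.0601
```

View pics/side6c.png

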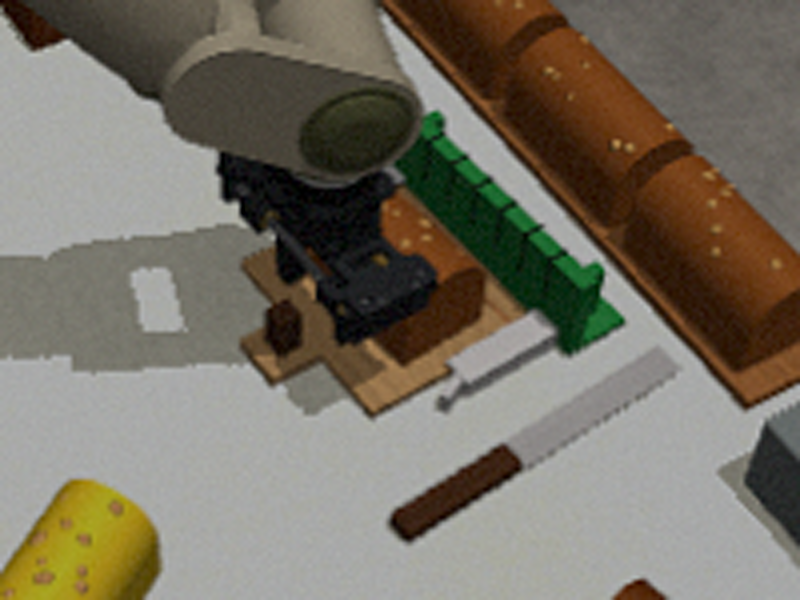

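The fingertips are behind the loaf's near face and in front of the handle (side crop (350,330)), and the force reads zero. I'll push towards the fence.

```bash
python3 -m handwheel '[0.004,0.0003,0,0,0,0, 0.004,0.0003,0,0,0,0, 0.004,0.0003,0,0,0,0, 0.004,0.0003,0,0,0,0, 0.004,0.0003,0,0,0,0]'; python3 -m handwheel '[0.004,0.0003,0,0,0,0, 0.004,0.0003,0,0,0,0, 0.004,0.0003,0,0,0,0, 0.004,0.0003,0,0,0,0, 0.004,0.0003,0,0,0,0]'; python3 -m handwheel '[0.002,0.0002,0,0,0,0, 0.002,0.0002,0,0,0,0, 0.002,0.0002,0,0,0,0, 0.002,0.0002,0,0,0,0, 0.002,0.0002,0,0,0,0]'
```

```text
clock: 13.78
eef_pos: [0.6192, -0.049, 0.0422]
tcp_rot: [-1.57, -0.059, 0.061]
wrist_force: [-1.7, 1.2, -0.1]
width: 0.0601
clock: 14.4
eef_pos: [0.6395, -0.0477, 0.0422]
tcp_rot: [-1.57, -0.06, 0.06]
wrist_force: [-2.2, -0.3, -1.9]
width: 0.06
clock: 15.02
eef_pos: [0.6493, -0.0467, 0.0422]
tcp_rot: [-1.57, -0.06, 0.06]
wrist_force: [-1.8, -0.3, -0.0]
width: 0.0598
```

```bash
python3 -m handwheel '[0.0015,0.0001,0,0,0,0, 0.0015,0.0001,0,0,0,0, 0.0015,0.0001,0,0,0,0, 0.001,0.0001,0,0,0,0, 0.001,0.0001,0,0,0,0]'; python3 -m handwheel '[0.0005,0,0,0,0,0, 0.0005,0,0,0,0,0, 0.0005,0,0,0,0,0, 0.0005,0,0,0,0,0,0,0,0,0,0,0]'
```

```text
clock: 15.65
eef_pos: [0.6558, -0.0462, 0.0423]
tcp_rot: [-1.57, -0.06, 0.06]
wrist_force: [-1.4, 0.6, -0.1]
width: 0.06
clock: 16.27
eef_pos: [0.6578, -0.0461, 0.0423]
tcp_rot: [-1.57, -0.06, 0.06]
wrist_force: [-0.7, 0.1, -0.3]
width: 0.0597
```

```bash
python3 -m handwheel '[0.0008,0.0001,0,0,0,0, 0.0008,0,0,0,0,0, 0.0008,0.0001,0,0,0,0, 0.0008,0,0,0,0,0,0.0008,0,0,0,0,0]'
python3 - <<'E'
from bench import arm
import cv2,numpy as np
for n in("side","top"):
    f=arm.grab_frame(n);np.savez(f"pics/{n}7.npz",**f)
    x0,y0=(200,100) if n=="top" else (220,150)
    cv2.imwrite(f"pics/{n}7c.png",cv2.resize(f["color"][y0:y0+150,x0:x0+200,::-1],None,fx=4,fy=4,interpolation=cv2.INTER_CUBIC))
E
```

```text
clock: 16.9
eef_pos: [0.6592, -0.0462, 0.0423]
tcp_rot: [-1.57, -0.055, 0.066]
wrist_force: [-17.5, -2.7, 9.0]
width: 0.06
```

View pics/side7c.png

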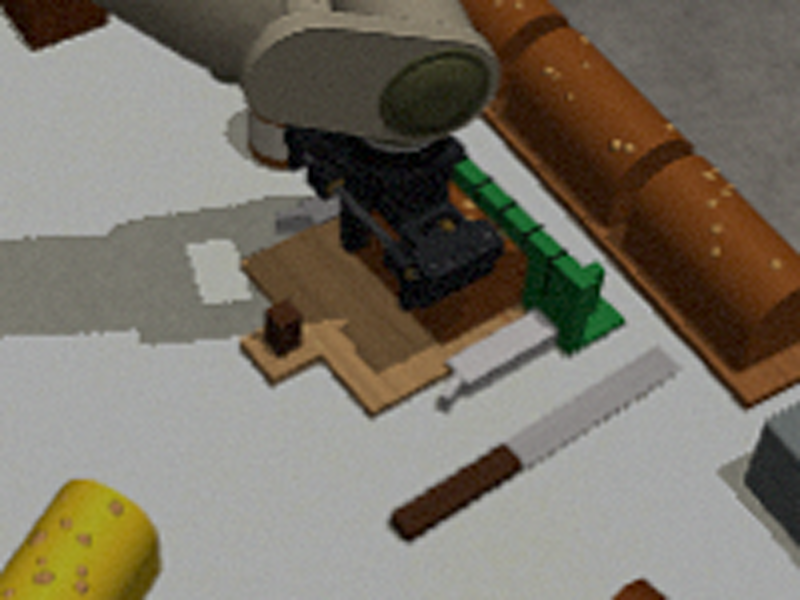

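View pics/top7c.png

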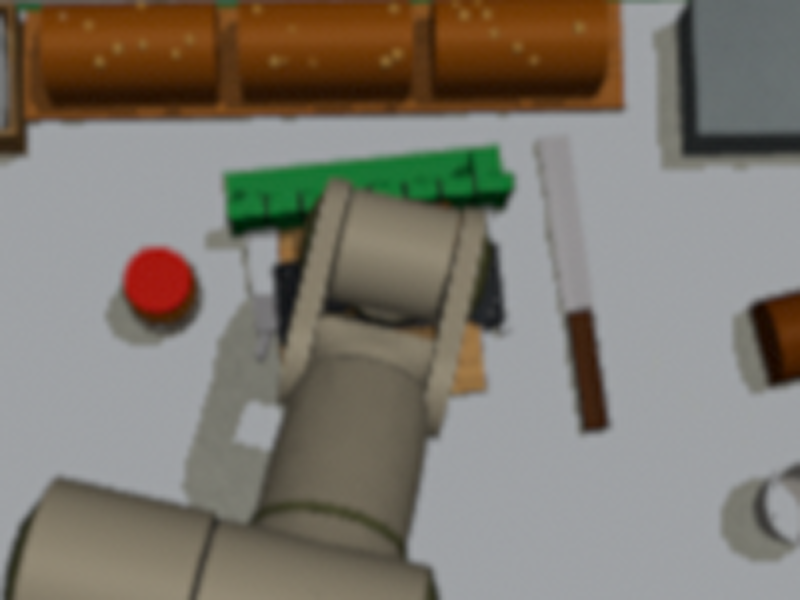

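Loaf flush: motion stopped at the fence at 17.5 N, with the loaf edge meeting the fence at side crop (528,290). I'll back off, rise, close and tilt.

```bash
python3 -m handwheel '[-0.008,-0.0006,0,0,0,0, -0.012,-0.0009,0,0,0,0, -0.02,-0.002,0.01,0,0,0, -0.02,-0.002,0.04,0,0,0, -0.03,-0.002,0.06,0,0,0]'; python3 -m handwheel '[-0.03,0,0.03,0.68,-8.97,0, -0.03,0,0.02,0.68,-8.97,0, -0.03,0,0,0.68,-8.97,0, -0.03,0,0,0.68,-8.97,0, -0.03,0,0,0.68,-8.97,0]' 0;  python3 -m handwheel '[-0.03,0,0,0,0,0, 0,0,0,0,0,0,0,0,0,0,0,0,0,0,0,0,0,0,0,0,0,0,0,0]'
python3 - <<'E'
from bench import arm
import cv2,numpy as np
from scipy.spatial.transform import Rotation as R
o=arm.get_obs(); print(o["qpos"].round(2),o["eef_pos"],R.from_rotvec(o["tcp_rot"]).as_matrix().round(3))
for n in("side","top"):
    f=arm.grab_frame(n);np.savez(f"pics/{n}8.npz",**f)
    x0,y0=(200,100) if n=="top" else (220,120)
    cv2.imwrite(f"pics/{n}8c.png",cv2.resize(f["color"][y0:y0+150,x0:x0+200,::-1],None,fx=4,fy=4,interpolation=cv2.INTER_CUBIC))
E
python3 meas.py 8
```

```text
clock: 17.62
eef_pos: [0.5732, -0.0534, 0.1486]
tcp_rot: [-1.569, -0.06, 0.06]
wrist_force: [1.2, -0.9, 1.2]
width: 0.0601
clock: 18.25
eef_pos: [0.4371, -0.0432, 0.214]
tcp_rot: [-1.463, -0.617, -0.526]
wrist_force: [0.2, -4.5, 0.4]
width: 0.012
clock: 18.88
eef_pos: [0.4108, -0.039, 0.2187]
tcp_rot: [-1.467, -0.612, -0.512]
wrist_force: [-0.1, 0.2, -0.0]
width: 0.0005
[-0.69 -0.07  2.14  0.82  0.68 -2.88] [ 0.41082787 -0.03896951  0.21872383] [[ 0.749  0.659 -0.068]
 [ 0.048  0.048  0.998]
 [ 0.661 -0.751  0.004]]
side tray 1387 [639.6 -43.8] [198.4 186.9] 12.1 med [ 0.6314 -0.0585  0.011 ]
side loaftop 657 [706.9 -47.9] [ 69.2 125.2] 4.9 med [ 0.7014 -0.0549  0.0884]
side crest 342 [708.7 -49. ] [ 51.1 121.2] 5.9 med [ 0.7083 -0.0498  0.0917]
  min x of loaf pts [0.6668 0.6683 0.6715] y range [-0.1113  0.0102]
  fence [757.5 -38.4] [ 20.3 248.5] 3.317984104156494
top tray 1299 [646.7 -41. ] [205.9 178.8] 3.0 med [ 0.6338 -0.0353  0.0121]
top loaftop 659 [707.9 -44.3] [ 70.7 120.2] 2.3 med [ 0.706  -0.0431  0.0902]
top crest 413 [708.4 -44.3] [ 59.  119.5] 0.4 med [ 0.7089 -0.0426  0.0931]
  min x of loaf pts [0.6673 0.6693 0.6734] y range [-0.1037  0.0153]
  fence [754.5 -33.5] [ 18.9 242. ] 4.721114158630371
```

View pics/side8c.png

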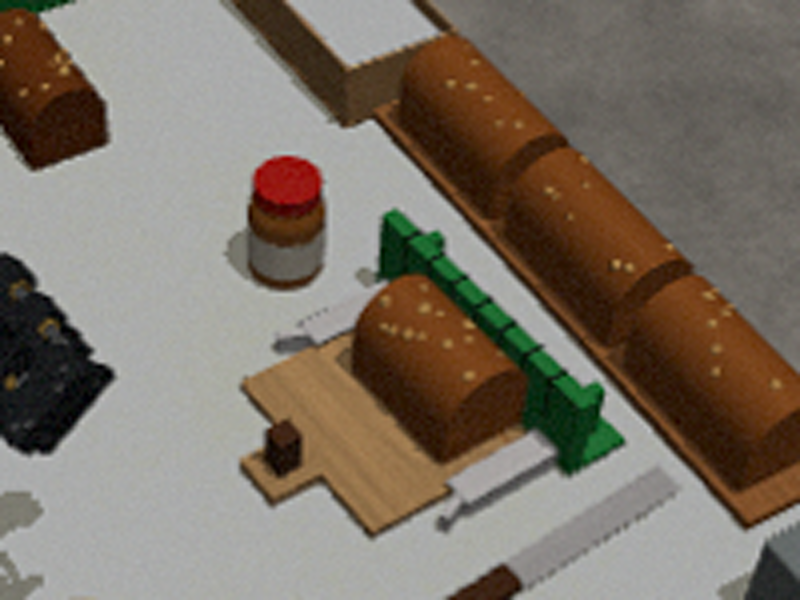

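View pics/top8c.png

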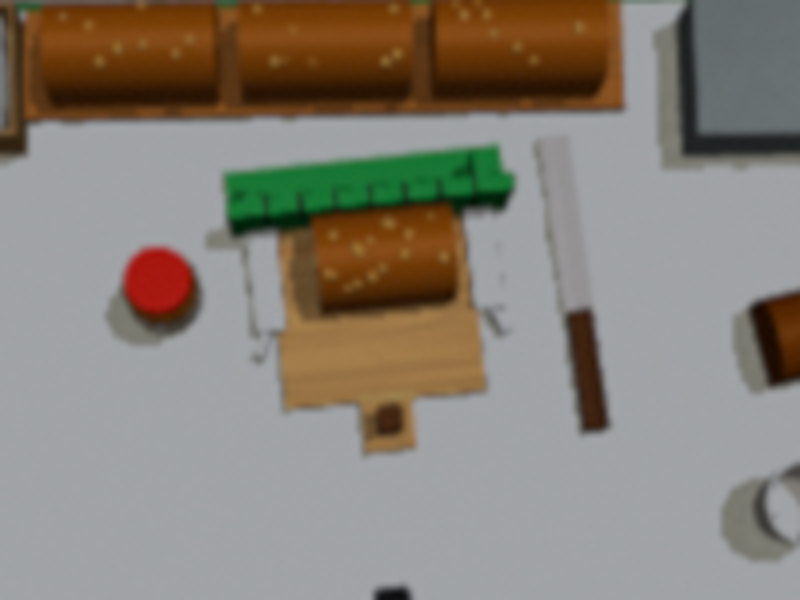

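```bash
python3 -m handwheel '[0.04,-0.002,0,0,0,0, 0.048,-0.002,0,0,0,0, 0.048,-0.002,-0.01,0,0,0, 0.048,-0.002,-0.015,0,0,0, 0.045,-0.002,-0.015,0,0,0]'
python3 - <<'E'
from bench import arm
import numpy as np
from scipy.spatial.transform import Rotation as R
o=arm.get_obs(); q=R.from_rotvec(o["tcp_rot"]); print(o["qpos"].round(2),o["eef_pos"],q.as_matrix().round(3))
y=np.radians(4.4); g=np.array([np.cos(y),np.sin(y),0]);n=np.array([-np.sin(y),np.cos(y),0]); Y=(g-[0,0,1])/2**.5
D=R.from_matrix(np.c_[np.cross(Y,n),Y,n]); print((D*q.inv()).as_rotvec(degrees=True).round(1))
E
```

```text
clock: 19.6
eef_pos: [0.6412, -0.0486, 0.1779]
tcp_rot: [-1.467, -0.612, -0.512]
wrist_force: [0.5, -0.4, 0.9]
width: 0.0004
[-0.37  0.4   1.68  0.66  0.49 -2.51] [ 0.6412428  -0.04861335  0.17793537] [[ 0.749  0.659 -0.068]
 [ 0.049  0.048  0.998]
 [ 0.661 -0.751  0.004]]
[ 0.  -3.7  0.5]
```

```bash
python3 -m handwheel '[0.003,0,-0.02,0,-1.2,0.1, 0.003,-0.0005,-0.02,0,-1.2,0.2, 0.003,-0.0005,-0.015,0,-1.3,0.2, 0.004,0,-0.01,0,0,0, 0.004,0,-0.01,0,0,0]'
python3 - <<'E'
from bench import arm
import numpy as np,cv2
from scipy.spatial.transform import Rotation as R
o=arm.get_obs(); q=R.from_rotvec(o["tcp_rot"]); print(o["qpos"].round(2),o["eef_pos"],q.as_matrix().round(3))
f=arm.grab_frame("side"); cv2.imwrite("pics/side9c.png",cv2.resize(f["color"][120:270,220:420,::-1],None,fx=4,fy=4,interpolation=cv2.INTER_CUBIC))
E
```

```text
clock: 20.23
eef_pos: [0.6648, -0.0466, 0.1151]
tcp_rot: [-1.462, -0.648, -0.542]
wrist_force: [-0.5, 0.3, 0.5]
width: 0.0003
[-0.36  0.53  1.71  1.02  0.34 -2.88] [ 0.6648072  -0.04656394  0.11508288] [[ 0.72   0.69  -0.07 ]
 [ 0.052  0.047  0.998]
 [ 0.692 -0.722 -0.002]]
```

View pics/side9c.png

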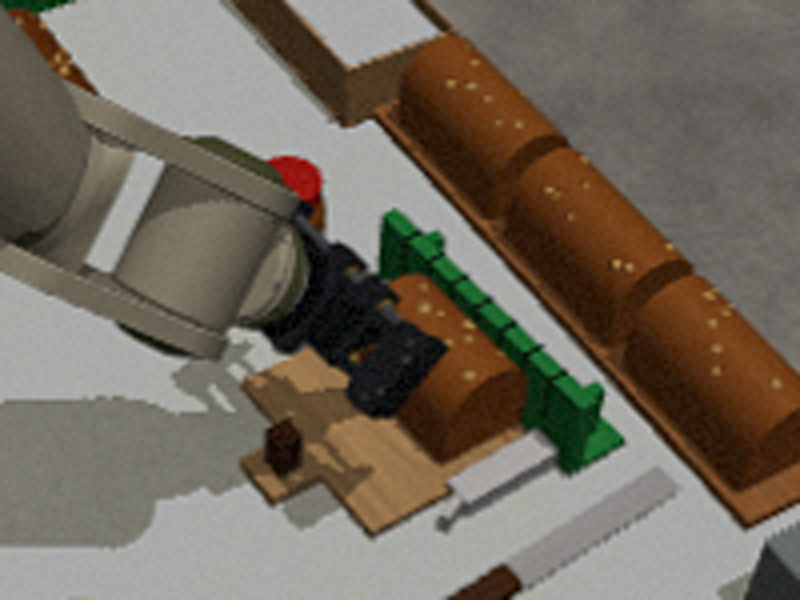

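Joint 6 is at its limit at this tilt, although the tips are over the shoulder (crop (430,350)). I'll back off and turn the gripper half a turn about its own axis, which gives the same shape with the joint mid-range.

```bash
python3 -m handwheel '[-0.01,-0.001,0.01,0,0,0, -0.012,-0.001,0.014,0,0,0, -0.012,-0.001,0.014,0,0,0, -0.012,-0.001,0.014,0,0,0, 0,0,0,0,0,0]'; for i in 1 2 3; do python3 -m handwheel '[0,0,0,7,0.5,-7, 0,0,0,7,0.5,-7, 0,0,0,7,0.5,-7, 0,0,0,7,0.5,-7, 0,0,0,7,0.5,-7]';done;  python3 -m handwheel '[0,0,0,7,0.5,-7, 0,0,0,7,0.5,-7, 0,0,0,7,0.5,-7, 0,0,0,0,0,0,0,0,0,0,0,0]'
cat > chk.py <<'E'
from bench import arm
import numpy as np
from scipy.spatial.transform import Rotation as R
o=arm.get_obs(); q=R.from_rotvec(o["tcp_rot"]); print(o["qpos"].round(2),o["eef_pos"].round(4),o["wrist_force"].round(1),"\n",q.as_matrix().round(3))
y=np.radians(4.4); g=np.array([np.cos(y),np.sin(y),0]);n=np.array([np.sin(y),-np.cos(y),0]); Y=(g-[0,0,1])/2**.5
D=R.from_matrix(np.c_[np.cross(Y,n),Y,n]); print((D*q.inv()).as_rotvec(degrees=True).round(1))
E
python3 chk.py
```

```text
clock: 20.9
eef_pos: [0.6177, -0.0508, 0.1693]
tcp_rot: [-1.462, -0.649, -0.545]
wrist_force: [0.2, -0.6, 0.3]
width: 0.0004
clock: 21.52
eef_pos: [0.6183, -0.0506, 0.1672]
tcp_rot: [-1.055, 0.042, -1.074]
wrist_force: [0.2, 0.7, -1.1]
width: 0.0004
clock: 22.15
eef_pos: [0.6183, -0.0506, 0.1672]
tcp_rot: [-0.507, 0.721, -1.455]
wrist_force: [-0.4, 0.4, 0.0]
width: 0.0005
clock: 22.78
eef_pos: [0.6183, -0.0506, 0.1672]
tcp_rot: [0.178, 1.373, -1.668]
wrist_force: [-0.4, 0.6, -1.0]
width: 0.0004
clock: 23.4
eef_pos: [0.6183, -0.0506, 0.1673]
tcp_rot: [0.646, 1.731, -1.696]
wrist_force: [0.1, 0.9, -0.1]
width: 0.0004
[-0.41  0.38  1.81  1.06  0.4   0.16] [ 0.6183 -0.0506  0.1673] [ 0.1  0.9 -0.1] 
 [[-0.686  0.722  0.094]
 [-0.079  0.054 -0.995]
 [-0.723 -0.69   0.02 ]]
[ 1.   1.4 -1. ]
```

```bash
python3 -m handwheel '[0.008,0,-0.013,0.3,0.4,-0.3, 0.008,0,-0.013,0.3,0.5,-0.3, 0.008,0,-0.013,0.3,0.5,-0.4, 0.008,0.0005,-0.013,0,0,0, 0.0075,0.0005,-0.012,0,0,0]'; python3 chk.py
python3 - <<'E'
from bench import arm
import cv2
f=arm.grab_frame("side"); cv2.imwrite("pics/side10c.png",cv2.resize(f["color"][120:270,220:420,::-1],None,fx=4,fy=4,interpolation=cv2.INTER_CUBIC))
E
```

```text
clock: 24.02
eef_pos: [0.6584, -0.0495, 0.1019]
tcp_rot: [0.654, 1.765, -1.711]
wrist_force: [0.1, -0.2, -0.7]
width: 0.0004
[-0.37  0.55  1.75  1.24  0.33  0.02] [ 0.6584 -0.0495  0.1019] [ 0.1 -0.2 -0.7] 
 [[-0.706  0.705  0.075]
 [-0.052  0.053 -0.997]
 [-0.707 -0.708 -0.   ]]
[-0.  -0.   0.1]
```

View pics/side10c.png

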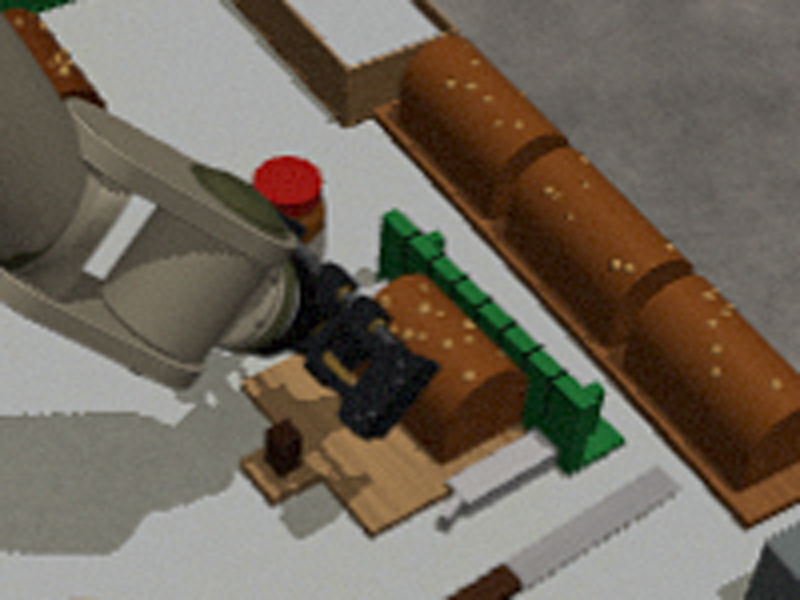

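The tool is at exactly 45° and aimed at the shoulder, with the loaf still against the fence. I'll approach slowly.

```bash
python3 -m handwheel '[0.0028,0.0002,-0.0028,0,0,0, 0.0028,0.0002,-0.0028,0,0,0, 0.0028,0.0002,-0.0028,0,0,0, 0.0028,0.0002,-0.0028,0,0,0, 0.0025,0.0002,-0.0025,0,0,0]'; python3 -m handwheel '[0.0008,0.0001,-0.0008,0,0,0, 0.0008,0,-0.0008,0,0,0, 0.0008,0.0001,-0.0008,0,0,0, 0.0008,0,-0.0008,0,0,0, 0,0,0,0,0,0]'
```

```text
clock: 24.7
eef_pos: [0.6717, -0.0486, 0.0896]
tcp_rot: [0.656, 1.764, -1.71]
wrist_force: [-0.1, 0.2, 0.1]
width: 0.0008
clock: 25.32
eef_pos: [0.6748, -0.0484, 0.0864]
tcp_rot: [0.655, 1.764, -1.71]
wrist_force: [-0.2, -0.1, 0.5]
width: -0.0001
```

```bash
python3 -m handwheel '[0.0006,0,-0.0006,0,0,0, 0.0006,0.0001,-0.0006,0,0,0, 0.0006,0,-0.0006,0,0,0, 0.0006,0,-0.0006,0,0,0, 0,0,0,0,0,0]'
```

```text
clock: 25.95
eef_pos: [0.6771, -0.0482, 0.084]
tcp_rot: [0.655, 1.764, -1.71]
wrist_force: [-0.4, -0.1, 0.2]
width: 0.0002
```

```bash
python3 -m handwheel '[0.0005,0,-0.0005,0,0,0, 0.0005,0,-0.0005,0,0,0, 0.0005,0.0001,-0.0005,0,0,0, 0,0,0,0,0,0, 0,0,0,0,0,0]'
```

```text
clock: 26.58
eef_pos: [0.6786, -0.0482, 0.0826]
tcp_rot: [0.655, 1.764, -1.71]
wrist_force: [0.2, -0.0, 0.0]
width: 0.0008
```

```bash
python3 -m handwheel '[0.0005,0,-0.0005,0,0,0, 0.0005,0,-0.0005,0,0,0, 0.0005,0.0001,-0.0005,0,0,0, 0,0,0,0,0,0, 0,0,0,0,0,0]'
```

```text
clock: 27.2
eef_pos: [0.6801, -0.0482, 0.0812]
tcp_rot: [0.656, 1.764, -1.71]
wrist_force: [-3.8, -0.3, 2.9]
width: 0.0007
```

```bash
python3 -m handwheel '[0.0004,0,-0.0004,0,0,0, 0.0003,0,-0.0003,0,0,0, 0,0,0,0,0,0, 0,0,0,0,0,0, 0,0,0,0,0,0]'
```

```text
clock: 27.82
eef_pos: [0.6804, -0.0483, 0.0811]
tcp_rot: [0.656, 1.763, -1.71]
wrist_force: [-11.9, -1.6, 10.4]
width: 0.0003
```

```bash
python3 -m handwheel '[0,0,-0.0003,0,0,0, 0,0,0,0,0,0, 0,0,0,0,0,0, 0,0,0,0,0,0, 0,0,0,0,0,0]';  python3 -m handwheel '[0,0,0,0,0,0, 0,0,0,0,0,0, 0,0,0,0,0,0, 0,0,0,0,0,0, 0,0,0,0,0,0]'
python3 - <<'E'
from bench import arm
import cv2,numpy as np
for n in("side","top"):
    f=arm.grab_frame(n);np.savez(f"pics/{n}11.npz",**f)
    x0,y0=(200,100) if n=="top" else (220,120)
    cv2.imwrite(f"pics/{n}11c.png",cv2.resize(f["color"][y0:y0+150,x0:x0+200,::-1],None,fx=4,fy=4,interpolation=cv2.INTER_CUBIC))
E
python3 meas.py 11; python3 chk.py
```

```text
clock: 28.45
eef_pos: [0.6804, -0.0483, 0.0811]
tcp_rot: [0.656, 1.763, -1.71]
wrist_force: [-13.5, -1.7, 13.3]
width: 0.0006
clock: 29.08
eef_pos: [0.6804, -0.0483, 0.0811]
tcp_rot: [0.656, 1.763, -1.71]
wrist_force: [-13.7, -2.2, 11.9]
width: 0.0008
side tray 1157 [631.2 -64.4] [146.9 221.5] 38.1 med [ 0.6226 -0.0671  0.011 ]
side loaftop 466 [701.4 -77.4] [189.3  97.7] 63.7 med [ 0.7104 -0.0599  0.0904]
side crest 320 [695.3 -79.3] [182.1  85.3] 62.6 med [ 0.7098 -0.0528  0.0917]
  min x of loaf pts [0.6038 0.608  0.643 ] y range [-0.1401  0.0101]
  fence [681.9 -43.6] [169.8 249.3] 4.439488410949707
top tray 380 [669.3 -37. ] [163.  175.9] 4.4 med [0.6751 0.0103 0.0121]
top loaftop 659 [695.4 -46. ] [100.6 120.8] 5.7 med [ 0.7063 -0.0426  0.0901]
top crest 412 [690.2 -43.9] [119.4  89. ] 89.3 med [ 0.7082 -0.0423  0.0932]
  min x of loaf pts [0.6031 0.6067 0.6225] y range [-0.1153  0.0364]
  fence [753.9 -33.8] [ 19.4 242.3] 4.526715278625488
[-0.35  0.61  1.71  1.3   0.31 -0.03] [ 0.6804 -0.0484  0.0811] [-13.2  -1.3  12.4] 
 [[-0.704  0.706  0.074]
 [-0.053  0.052 -0.997]
 [-0.708 -0.706  0.   ]]
[0.  0.1 0.2]
```

View pics/side11c.png

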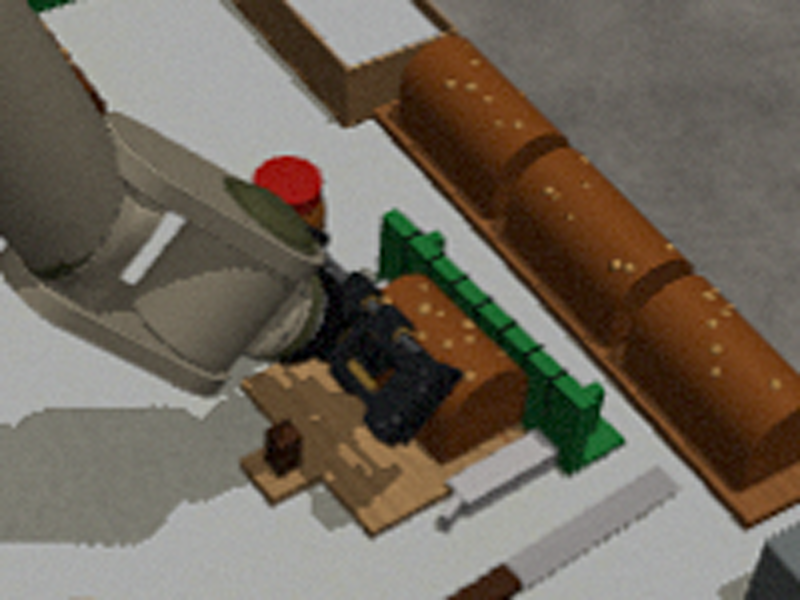

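View pics/top11c.png

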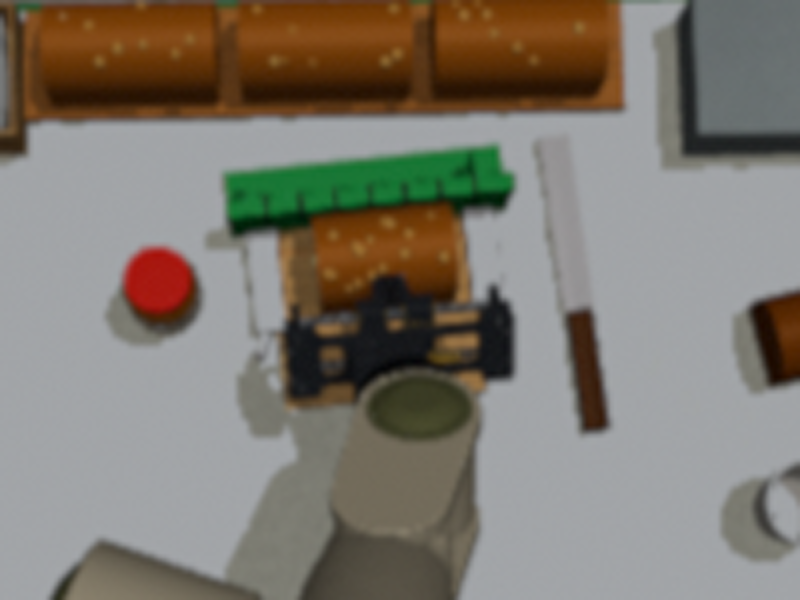

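The fingertips are on the middle of the near shoulder (top crop (388,290)), the loaf is flush and flat, and the tray is home. The push is steady at about 18 N, so I'm handing in.

```bash
python3 -c "
from bench import arm
print(arm.close_job(), arm.get_obs()['wrist_force'])"
```

```text
the job is handed in; nothing more can be done
the job is handed in; nothing more can be done
```

I handed the job in at about 29 s, with the arm still pressing the loaf. It gave no verdict.

**What I did:** I gripped the tray by its handle, lined it up with the guide and slid it under the lips to the fence. There it stopped, with the force rising to about 22 N. I let go and pushed the loaf back with two fingertips until it stopped at the fence, at about 17 N. Then I closed the fingers, tilted the tool to 45° and pressed on the near shoulder.

**Last checks:**
- **Push:** the wrist force was steady at about 18 N, split almost equally between down and towards the fence. The force is measured only at the wrist, so I could not read the loaf-on-fence and loaf-on-tray forces directly.
- **Tray:** before the loaf push, its front edge came out within about 1 mm of the fence and its centre line on the guide's. The later pictures show it unmoved.
- **Loaf:** after the push, its centre was at x ≈ 707–708 mm, where flush is 707 mm. It is parallel to the fence by eye, and the depth outlines put it within about 4° (0.4° to 5.9° against the fence's 4.4°).
- **Bystanders:** those in the last close-ups (jar, knife and cup) look where they were. I did not measure any bystander's position again.

**Disagreements and problems:**
- The two cameras differed by 3 to 7 mm in y, so I averaged them.
- In the last pictures the gripper hid part of the scene. The automatic outlines of tray and loaf, and the side view's fence outline, were spoiled, so I judged those by eye.
- Joint 6 reached its limit on the first tilt, so I backed off and turned the gripper half a turn before pressing.

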